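# Push the loose base out of the mould ring and lay it in the draining tray

### The job

The loose wooden base of the cheese mould sits down inside the steel ring of the unmoulding stand. Press the stand's lever gently down until it rests firmly on its stop, so that the base is pushed up through the ring, then grasp the base from above, lift it out and lay it flat, same way up, on the floor of the draining tray beside the base that is already there. Do not lean hard on the lever, and leave the other base, the jar, the bottle and the bowl where they are.

Things in the scene. Friction and masses are not known exactly. Their poses are not given: they have to be found in the camera images.
- stand: Fixed steel unmoulding stand: an upright ring on two cheeks, a plunger under it and a hand lever. Origin on the counter under the ring's axis; z up; the lever's free end lies towards its own -x. Foot plate 260 x 96 x 8 mm, x = -210 to +50 mm; cheeks' outer faces 43 mm either side of the axis, 112 mm high. Nothing on it is higher than the ring's rim.
- ring_rim (a point): Centre of the ring's mouth, level with its rim, 130 mm above the counter. Ring: outer diameter 71, inner 63, height 45 mm, open above and below but for four small ledges, 38 mm below the rim, on which the base rests. The lever drives a plunger (flat head 40 mm across) up from below, which pushes the base up through the ring.
- lever: The lever; origin on its pivot, turns about the stand's y. It starts with its free end 0.34 rad above level, its axes then parallel to the stand's. Pressed, it meets a rubber stop 0.58 to 0.71 rad from there: a screw set differently each time, to be felt. 0.1 rad raises the plunger 5.4 mm; it meets the base after 3 mm; at the stop the base's top is 16 to 24 mm above the rim.
- paddle (a point): Centre of the upper face of the lever's black rubber paddle, 50 mm (along the lever) x 46 mm, 10 mm thick, 112 mm from the pivot. It moves with the lever: about 104 mm above the counter at the start, 26 to 42 mm when the lever is on its stop, always about 160 to 170 mm from the ring's axis.
- loose_base: The loose base: plain wooden disc, diameter 60 mm, 26 mm thick, 85 g or so. Origin at the centre of its underside, z up through its top. It starts inside the ring with its underside 92 mm above the counter, so its top lies 12 mm below the rim and cannot be grasped until it has been raised.
- tray: Loose aluminium draining tray, open above, 250 (its x) x 160 (its y) x 18 mm, walls and floor 4 mm. Origin at the centre of its underside, so its inner floor is 4 mm above the origin. Mass about 0.7 kg.
- spare_base: A second disc, the same as the loose base, lying flat in the tray within 12 mm of its centre line, 45 to 75 mm from the tray's centre towards the tray's -x; the +x half of the tray is free. Origin at the centre of its underside.
- jar: Bystander: amber glass jar with a steel lid, diameter 72, height 95 mm. Origin at the centre of its underside.
- oil_bottle: Bystander: green oil bottle, diameter 66, height 210 mm. Origin at the centre of its underside.
- bowl: Bystander: terracotta bowl, 110 mm across the rim, 45 mm high. Origin at the centre of its underside.
- pivot (a point): The lever's pivot, 55 mm from the ring's axis towards the stand's -x, 62 mm above the counter. The lever is stiff: about 4 to 7 N on the paddle while it moves, then a sharp rise at the stop. It stays where it is left and does not spring back. A steady push of 10 to 20 N on the paddle is plenty; the load on the stop must never pass 60 N (some 45 N on the paddle).
Mind the look-alikes: they are no part of the job. What is shaped like the loose_base but black or red is not meant. Leave any white look-alike of the spare_base alone.

How it is judged (in metres and radians):
On the way, in this order (a step that is already met when the one before it is completed fails the run):
1. the lever is pressed down onto its stop, with the base raised out of the ring (contact force between lever and stand above 3 N and z of loose_base in the frame of ring_rim above -0.014 m), for 0.1 s.
2. the base is lifted out of the ring in the fingers (contact force between the fingers and loose_base above 1 N and z of loose_base in the frame of ring_rim above 0.01 m), for 0.2 s.
At the end, for the whole second after the job is handed in: The loose base lies at rest on the tray's inner floor, right way up and flat (within 0.1 rad, underside within 4 mm of the floor), wholly inside the tray's walls, and the other base still lies flat in the tray (z of loose_base in the frame of tray between 0 and 0.008 m and x of loose_base in the frame of tray between -0.1 and 0.1 m and y of loose_base in the frame of tray between -0.055 and 0.055 m and angle between each of loose_base, spare_base's own z axis and vertical below 0.1 rad and linear speed of loose_base below 0.02 m/s and z of spare_base in the frame of tray below 0.008 m); the robot touches nothing.
It fails at once if the lever is leaned on hard (more than 60 N on its stop) (contact force between lever and stand above 60 N).
It fails at once if the other base is shoved aside (40 mm) (distance of spare_base from where it was at the start of the episode above 0.04 m).
It fails at once if the jar is shoved (30 mm) or tipped (distance of jar from where it was at the start of the episode above 0.03 m or angle between jar's own z axis and vertical above 0.4 rad).
It fails at once if the oil bottle is shoved (30 mm) or tipped (distance of oil_bottle from where it was at the start of the episode above 0.03 m or angle between oil_bottle's own z axis and vertical above 0.4 rad).
It fails at once if the bowl is shoved (30 mm) or tipped (distance of bowl from where it was at the start of the episode above 0.03 m or angle between bowl's own z axis and vertical above 0.4 rad).
It also fails if it takes over 51 s, if anything falls off the work surface, if the arm or the gripper's body presses on something with over 40 N, if the wrist force passes 120 N, or if a joint passes its speed limit or range.

### The arm

A 6-joint arm with a two-finger parallel gripper is mounted at the origin on the work surface. World frame = base frame: x ahead of the robot, y to its left, z up, the work surface at z = 0. Lengths are in mm, angles in rad, forces in N, time in s.
With the tool pointing down it reaches from about 275 to 750 mm from the base axis. Payload 10.2 kg.
Tool frame: the origin (TCP) lies at the very end of the fingers, on their centre line; the grasp point (between the pads) lies behind it (ctrl.grasp_offset is the z of the grasp point in the tool frame, in mm); z points along the fingers, y is the direction in which the jaws open and shut (so a half turn about z gives the same grasp; the last joint's range is limited). The gripper opens to 85 mm and grips with 20 to 120 N. Pads are 22 mm wide; open, the fingers measure 114 mm over their backs; the gripper's body (76 mm by 85 mm) begins 54 mm behind the grasp point. The pads swing forward as they close: fully open they stand 13 mm farther back than shut.
Start: joints at [-1.467, 0.313, 1.498, -0, 1.331, -0.223], TCP at [168.52, -497.225, 231.294] pointing down, gripper open.
Joint ranges: [-2.94, 2.94], [-0.97, 2.17], [0.19, 2.56], [-1.23, 4.37], [0.02, 3.11], [-2.88, 2.88]. Speed limits (rad/s): [2.39, 2.39, 3.01, 3.14, 3.14, 3.14].

### API

Orientations are given as a unit quaternion [w, x, y, z].
In Python, from rig import ctrl, capture, job gives the robot as it stands. The module is installed in compiled form; this text tells all that it offers.
- The arm moves only by the tool move_arm, never from a script. Its argument "series" is a list of rows, each a list of 7 numbers: the turn, a rotation vector about the tool's x, y, z in rad, then the shift along the tool's x, y, z in cm, then the opening, from 0 (shut) to 1 (fully open). A call has 1 to 5 rows; each row is the pose to reach, as a shift and turn from the pose measured when the call began, along the tool's axes at that moment; what a row does not reach only later rows make up. A row lasts 1/12 s, in which the tool goes at most 41.7 mm and 7.16 degrees, less where a joint would pass 70% of its speed; a pose out of reach is approached as far as the arm can. A call with a gripper value outside its range is refused whole. The fingers move at their own pace and stop on an object; "grip_force" is the grip in N (left out, the last holds). Time passes only in rows, so rows that repeat a pose let the fingers close. It gives the time, the measured TCP pose, the force and the opening at its end, in the units of the state.
- ctrl.sense(): the state, without advancing time (a new reading comes with each control period).
- capture(name): name is "scene" or "top" or "wrist"; returns a dict with "frame" (480x640x3 uint8, red, green, blue), "mtx" (3x3 intrinsics, pixels), "R" (3x3) and "t" (3): a world point X has camera coordinates R X + t. Camera axes: x right, y down, z forward; pixel columns grow to the right and rows downward; lengths in mm; the calibration is good to about 2 mm. A picture is of the moment at which its call begins. There is no depth.
- job.finish_job(): hands the job in, once; it reports no verdict.
The state is a dict: "time_s": time; "joints": joint angles; "dq": joint speeds; "tau": joint torques, N m; "eef_pos": TCP position; "ee_rot": TCP orientation; "force": force on the tool from outside, world axes, zero at the start; "wrist_torque": the same for the moment, N m; "grip_width": opening from 0.0 (shut) to 1.0 (fully open).
Only numpy, scipy, OpenCV 4.12 (cv2) and the standard library are available. Lean on these libraries where they do the work, as an engineer would, in place of code of your own. Each camera call takes 0.05 s, during which the arm holds its last target.

## Working session

There is one attempt and no reset: what is moved stays moved. The work goes in short steps, Python scripts to look and compute and a tool call to move; the robot and the scene stay as the last step left them, time stands still between calls to the robot, and variables do not carry over. Pictures are saved under pics/ and viewed, and the job is handed in when it is done.

Besides the shell and the picture viewer there is one more tool, called after "Call:" by a JSON object that holds its "method" and its "body". move_arm: Moves the arm, as the interface text tells. Its arguments: {"type":"object","properties":{"series":{"type":"array","items":{"type":"array","items":{"type":"number"}}},"grip_force":{"type":"number"}},"required":["series"]}

```bash
mkdir -p pics; ls; python3 - <<'E'
from rig import ctrl,capture
import cv2,pickle
s=ctrl.sense();print({k:(v if not hasattr(v,'round') else v) for k,v in s.items()},ctrl.grasp_offset)
d={}
for n in["scene","top","wrist"]:
    c=capture(n);d[n]=c;cv2.imwrite(f"pics/{n}0.png",c["frame"][:,:,::-1])
pickle.dump(d,open("c0.pkl","wb"))
print(d["top"]["mtx"],d["top"]["R"],d["top"]["t"])
E
```

```text
pics
{'time_s': 0.0, 'joints': array([-1.46739920e+00,  3.13439544e-01,  1.49842996e+00, -3.22014346e-05,
        1.33098105e+00, -2.23420246e-01]), 'dq': array([ 0.00031132, -0.0010792 ,  0.00104177,  0.00146543, -0.00083324,
        0.00022275]), 'tau': array([ 2.69540942e-04, -4.12273443e+01, -2.59740919e+01, -4.99814735e-05,
        4.27841151e-03, -4.42238353e-07]), 'eef_pos': array([ 168.4850331 , -496.9644314 ,  230.74310224]), 'ee_rot': array([-6.28756393e-04,  9.86677664e-01,  1.62686176e-01,  2.21122750e-05]), 'force': array([-0.71819594,  0.15635288, -0.17567317]), 'wrist_torque': array([-0.01675122, -0.03185379,  0.03423865]), 'grip_width': 0.9984966895944065} -18.700000000000003
[[511.13490184   0.         314.77526181]
 [  0.         511.13490184 236.17252935]
 [  0.           0.           1.        ]] [[ 0.0233149  -0.99972763  0.00103869]
 [-0.97891152 -0.02304034 -0.20298124]
 [ 0.20294988  0.0037157  -0.97918208]] [ -20.85692677  642.06527556 1386.49172304]
```

View pics/top0.png

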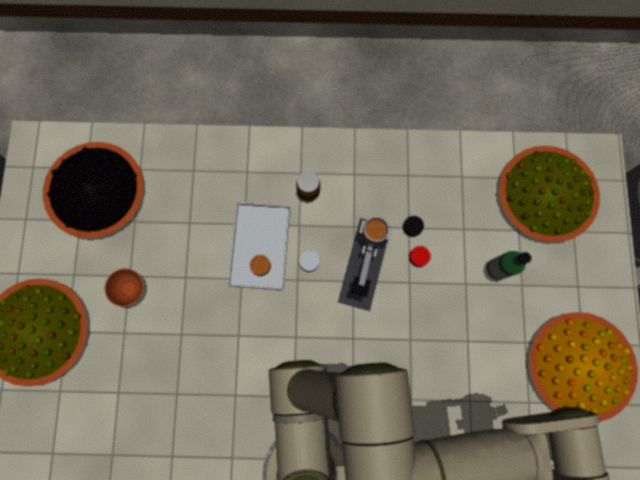

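View pics/scene0.png

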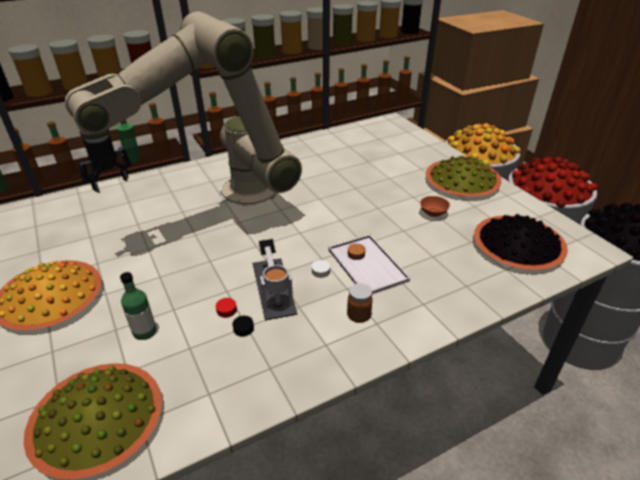

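View pics/wrist0.png

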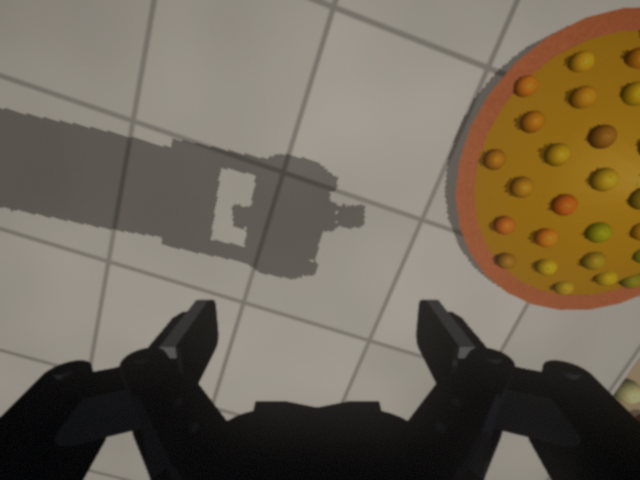

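The top view shows the ring with the base at about (376,231), the paddle at about (360,290), the tray around (260,247) with the spare at (260,265), and the bottle far right. The wrist view shows nothing of use yet.

```bash
cat > h.py <<'E'
import numpy as np,cv2
from scipy.spatial.transform import Rotation as Rn
def w2p(c,X):
    X=np.atleast_2d(X); q=(np.array(c["R"])@X.T).T+c["t"]; q=q@np.array(c["mtx"]).T; return q[:,:2]/q[:,2:]
def p2w(c,uv,z):
    R=np.array(c["R"]);o=-R.T@c["t"];d=R.T@np.linalg.solve(c["mtx"],[uv[0],uv[1],1.]);return o+d*(z-o[2])/d[2]
def Rt(s):
    q=s["ee_rot"];return Rn.from_quat([q[1],q[2],q[3],q[0]])
def rel(s,X,Rg):
    """rotvec in tool, shift in cm in tool axes for target TCP X, rotation Rg"""
    R=Rt(s);return (R.inv()*Rg).as_rotvec().round(3),(R.inv().apply(np.array(X)-s["eef_pos"])/10).round(2)
E
python3 - <<'E'
from h import *
import pickle
d=pickle.load(open("c0.pkl","rb"));c=d["top"]
for n,uv,z in[("ring",(376,231),118),("paddle",(360,290),104),("spare",(260,265),30),("jar",(308,181),95),("bowl",(125,287),45),("bottletop",(524,258),210),("white",(309,261),20),("tr1",(239,205),18),("tr2",(290,207),18),("tr3",(284,290),18),("tr4",(231,287),18)]:
    print(n,p2w(c,uv,z).round(0))
f=c["frame"][190:320,210:440];cv2.imwrite("pics/z.png",cv2.resize(f,None,fx=3.4,fy=3.4,interpolation=cv2.INTER_CUBIC)[:,:,::-1])
f=d["scene"]["frame"][220:330,220:420];cv2.imwrite("pics/zs.png",cv2.resize(f,None,fx=4,fy=4,interpolation=cv2.INTER_CUBIC)[:,:,::-1])
E
```

```text
ring [ 650. -174.  118.]
paddle [ 489. -132.  104.]
spare [561. 150.  30.]
jar [796.  17.  95.]
bowl [488. 527.  45.]
bottletop [ 569. -537.  210.]
white [578.   9.  20.]
tr1 [742. 222.  18.]
tr2 [739.  70.  18.]
tr3 [492.  79.  18.]
tr4 [497. 232.  18.]
```

View pics/z.png

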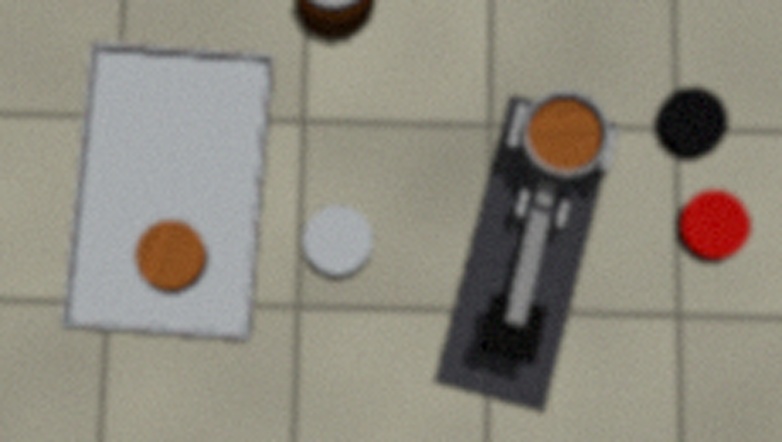

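View pics/zs.png

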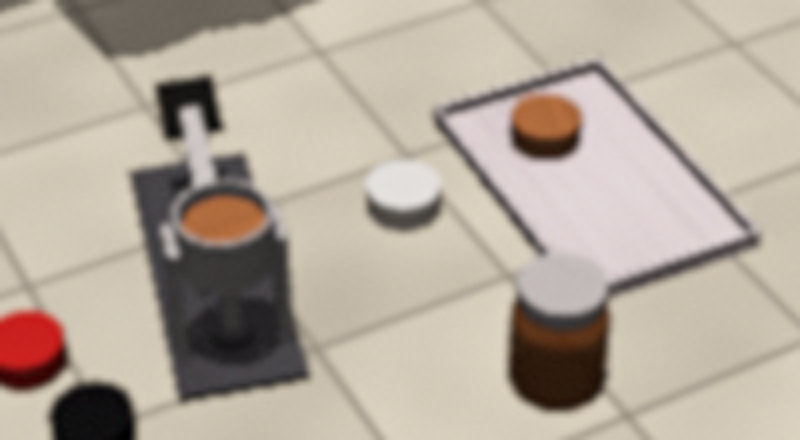

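```bash
python3 - <<'E'
from h import *
import pickle
from rig import ctrl
d=pickle.load(open("c0.pkl","rb"));c=d["wrist"];s=ctrl.sense()
R=c["R"];o=-R.T@c["t"];Rtool=Rt(s)
print("cam in tool",Rtool.inv().apply(o-s["eef_pos"]),"axes in tool\n",(Rtool.inv().as_matrix()@R.T).round(2))
# ring rim fit in top & scene by colour
for n in("top","scene"):
    print(n,w2p(d[n],[[650,-174,130]]))
ts=np.array([489,-132]);r=np.array([650,-174]);v=r-ts;print(np.hypot(*v),np.degrees(np.arctan2(v[1],v[0])))
# intersect: orange base blobs
for n in("top","scene"):
    f=d[n]["frame"];hsv=cv2.cvtColor(f,cv2.COLOR_RGB2HSV);m=cv2.inRange(hsv,(5,100,60),(20,255,255))
    k,l,st,ce=cv2.connectedComponentsWithStats(m)
    for i in range(1,k):
        if 60<st[i,4]<900: print(n,st[i],ce[i].round(1))
E
```

```text
cam in tool [  72.07481209   -0.30263405 -141.31466876] axes in tool
 [[ 0.   -0.96 -0.28]
 [ 1.    0.   -0.  ]
 [ 0.   -0.28  0.96]]
top [[376.67355481 230.06827224]]
scene [[273.91716905 271.57005544]]
166.388100536066 -14.620873988631656
top [365 219  22  21 357] [375.9 228.9]
top [250 255  20  20 307] [259.8 264.8]
scene [385   8  14  29 183] [392.4  21.7]
scene [362  11  14  30 205] [369.4  24.9]
scene [285  21  17  32 292] [293.5  36.7]
scene [ 95  48  18  23 134] [105.   58.9]
scene [67 69 12 17 65] [71.4 77. ]
scene [431  74 108  22 722] [480.6  84.9]
scene [357  77  14   6  63] [363.1  79.5]
scene [334  81  17   6  66] [341.2  83.8]
scene [311  86  12   6  63] [316.9  88.4]
scene [287  91  15   6  71] [293.5  93.4]
scene [262  96  15   6  71] [268.5  98.4]
scene [207 106  19   7  91] [214.6 108.9]
scene [147 117  18   8  98] [155.5 120.7]
scene [ 47 136  21   9 116] [ 56.6 140.2]
scene [426 161  75  36 546] [462.5 183. ]
scene [420 196  30  17 395] [434.5 204.2]
scene [474 216  94  54 895] [518.4 249.7]
scene [348 244  17  12 168] [356.  249.5]
scene [266 269  20  11 184] [275.3 273.9]
scene [348 296  24  12 151] [359.  302.9]
```

```bash
cat >> h.py <<'E'
def Rg(yaw):
    y=np.radians(yaw);c,s=np.cos(y),np.sin(y)
    return Rn.from_matrix([[c,s,0],[s,-c,0],[0,0,-1]])
E
python3 - <<'E'
from h import *
from rig import ctrl
s=ctrl.sense();print(rel(s,[489,-132,230],Rg(75.4)))
E
```

```text
(array([-0.001, -0.001, -0.989]), array([ 42.07, -24.28,   0.12]))
```

Call:
{"method": "move_arm", "body": {"series": [[0, 0, -0.08, 3.5, -2, 0, 0.5], [0, 0, -0.16, 7, -4, 0, 0], [0, 0, -0.25, 10.5, -6, 0, 0], [0, 0, -0.33, 14, -8, 0, 0], [0, 0, -0.41, 17.5, -10, 0, 0]]}}

```text
time_s: 0.57
eef_pos: [302.9, -344.5, 230.9]
ee_rot: [-0.001, 0.932, 0.362, 0.0]
force: [0.9, -0.9, 0.0]
grip_width: 0.299
```

```bash
python3 - <<'E'
from h import *
from rig import ctrl
s=ctrl.sense();print(s["eef_pos"],s["joints"],s["grip_width"],rel(s,[489,-132,230],Rg(75.4)))
E
```

```text
[ 302.9354335  -344.45080402  230.91107551] [-1.10599939e+00  1.66999526e-01  1.68528029e+00  4.10591124e-04
  1.29041541e+00 -2.75629492e-01] 0.2992871463981146 (array([-0.001, -0.001, -0.576]), array([28.07, -3.13,  0.11]))
```

Call:
{"method": "move_arm", "body": {"series": [[0, 0, -0.08, 3.5, -0.4, 0, 0], [0, 0, -0.16, 7, -0.8, 0, 0], [0, 0, -0.25, 10.5, -1.2, 0, 0], [0, 0, -0.33, 14, -1.6, 0, 0], [0, 0, -0.41, 17.5, -2, 0, 0]]}}

```text
time_s: 0.98
eef_pos: [419.5, -210.0, 231.0]
ee_rot: [-0.001, 0.838, 0.546, 0.0]
force: [0.3, -0.6, 0.9]
grip_width: 0.001
```

```bash
python3 - <<'E'
from h import *
from rig import ctrl
s=ctrl.sense();print(s["eef_pos"],s["joints"],s["grip_width"],rel(s,[489,-132,230],Rg(75.4)))
E
```

```text
[ 419.46191407 -210.02040567  231.02044502] [-7.15155693e-01  1.89973893e-01  1.65719139e+00  7.82717636e-04
  1.29538846e+00 -2.98855905e-01] 0.0010981684162383544 (array([-0.001, -0.001, -0.162]), array([9.95, 3.2 , 0.11]))
```

Call:
{"method": "move_arm", "body": {"series": [[0, 0, -0.08, 3.5, 1.1, 0, 0], [0, 0, -0.16, 7, 2.2, 0, 0], [0, 0, -0.16, 9.9, 3.2, 0, 0], [0, 0, -0.16, 9.9, 3.2, 0, 0]]}}

```text
time_s: 1.32
eef_pos: [491.0, -128.8, 230.8]
ee_rot: [-0.001, 0.79, 0.613, 0.001]
force: [0.6, -0.2, -0.0]
grip_width: -0.001
```

```bash
python3 - <<'E'
from h import *
from rig import ctrl,capture
import pickle
d={}
for n in("wrist","top"):
    d[n]=capture(n);cv2.imwrite(f"pics/{n}1.png",d[n]["frame"][:,:,::-1])
pickle.dump(d,open("c1.pkl","wb"))
s=ctrl.sense();print(s["eef_pos"],s["joints"],s["force"])
E
```

```text
[ 488.91503175 -131.72654087  230.67496337] [-4.95319741e-01  2.73072971e-01  1.55260689e+00  7.78625468e-04
  1.31757919e+00 -2.40915914e-01] [-0.0445899  -0.20354496 -0.0910954 ]
```

View pics/wrist1.png

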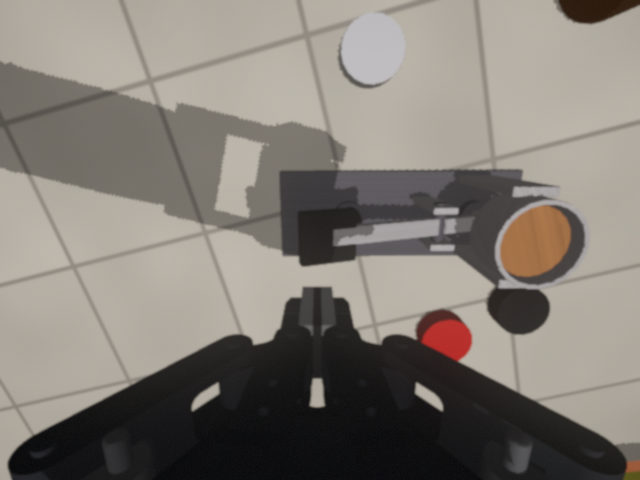

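The wrist view shows the paddle near (328,236), the lever running right to the ring mouth at about (541,243), and the foot plate's far-end corners at (281,171) and (281,256). I'll overlay the stand model to refine it.

```bash
cat > fit.py <<'E'
from h import *
def model(x,y,yaw,a=0.34):
    c,s=np.cos(yaw),np.sin(yaw);t=np.linspace(0,2*np.pi,60)
    W=lambda P:np.c_[x+c*P[:,0]-s*P[:,1],y+s*P[:,0]+c*P[:,1],P[:,2]]
    rim=lambda r,z:W(np.c_[r*np.cos(t),r*np.sin(t),0*t+z])
    foot=W(np.array([[-210,-48,8],[-210,48,8],[50,48,8],[50,-48,8.]]))
    pad=[]
    for u,v in[(87,-23),(87,23),(137,23),(137,-23)]:
        pad.append([-55-u*np.cos(a)+4.9*np.sin(a),v,62+u*np.sin(a)+4.9*np.cos(a)])
    return dict(rim=rim(35.5,130),rin=rim(31.5,130),foot=foot,pad=W(np.array(pad)),disc=rim(30,118))
def draw(c,p,fn,a=.34,box=None,k=1):
    f=c["frame"][:,:,::-1].copy();
    if box:f=f[box[1]:box[3],box[0]:box[2]]
    f=cv2.resize(f,None,fx=k,fy=k,interpolation=cv2.INTER_CUBIC)
    for n,P in model(*p,a).items():
        q=w2p(c,P)
        if box:q=q-[box[0],box[1]]
        cv2.polylines(f,[((q+.5)*k).astype(int)],True,dict(rim=(255,0,255),rin=(255,255,0),foot=(0,255,0),pad=(0,255,255),disc=(255,0,0))[n],1)
    cv2.imwrite(fn,f)
E
python3 - <<'E'
from fit import *
import pickle
d=pickle.load(open("c1.pkl","rb"));p=(650,-174,np.radians(-14.6))
draw(d["wrist"],p,"pics/o1.png",box=(250,140,610,340),k=2.2)
draw(d["top"],p,"pics/o2.png",box=(330,205,400,320),k=5)
E
```

```text
(no output)
```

View pics/o1.png

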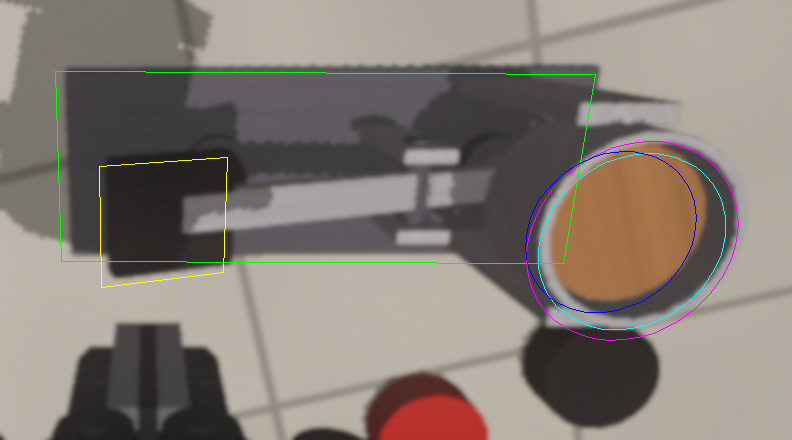

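View pics/o2.png

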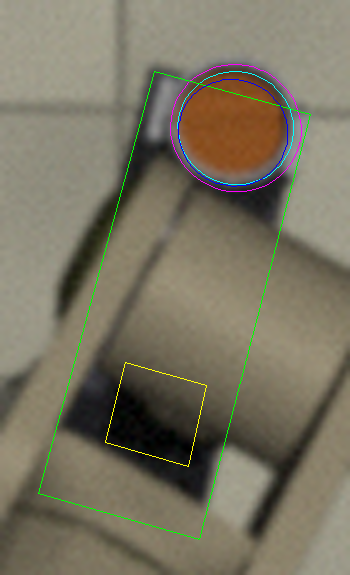

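```bash
python3 - <<'E'
from fit import *
import pickle
from scipy.optimize import least_squares
d=pickle.load(open("c1.pkl","rb"));c=d["wrist"]
z=lambda a:np.array(a)/2.2+[250,140]-.25
fo=z([(72,254),(66,68),(600,66)])
ext=np.array([537,743])/2.2+250,np.array([131,328])/2.2+140
def r(p):
    m=model(*p);q=w2p(c,m["foot"][:3])-fo;e=w2p(c,m["rim"])
    return np.r_[q.ravel(),e[:,0].min()-ext[0][0],e[:,0].max()-ext[0][1],e[:,1].min()-ext[1][0],e[:,1].max()-ext[1][1]]
o=least_squares(r,(650,-174,-.255));print(o.x,np.degrees(o.x[2]),o.fun.round(1))
draw(c,o.x,"pics/o3.png",box=(250,140,610,340),k=2.2)
c0=pickle.load(open("c0.pkl","rb"))
draw(c0["top"],o.x,"pics/o4.png",box=(330,205,400,320),k=5)
draw(c0["scene"],o.x,"pics/o5.png",box=(240,220,320,330),k=5)
a,b=cv2.imread("pics/o4.png"),cv2.imread("pics/o5.png");h=575
cv2.imwrite("pics/o6.png",np.hstack([a[:h],b[:550] if 0 else cv2.copyMakeBorder(b,0,25,0,0,0)]))
E
```

```text
[ 6.53929953e+02 -1.71528035e+02 -2.49599489e-01] -14.30099731406953 [-2.2  1.1 -2.3 -0.7  1.2 -0.1 -0.4  2.6 -0.3  1.1]
```

View pics/o3.png

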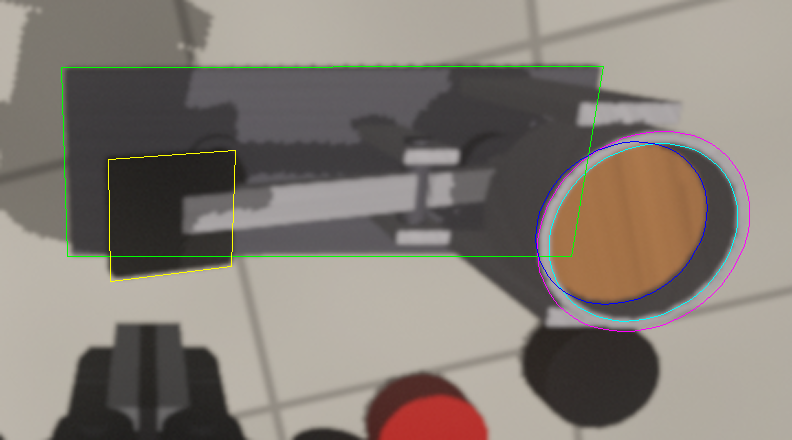

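View pics/o6.png

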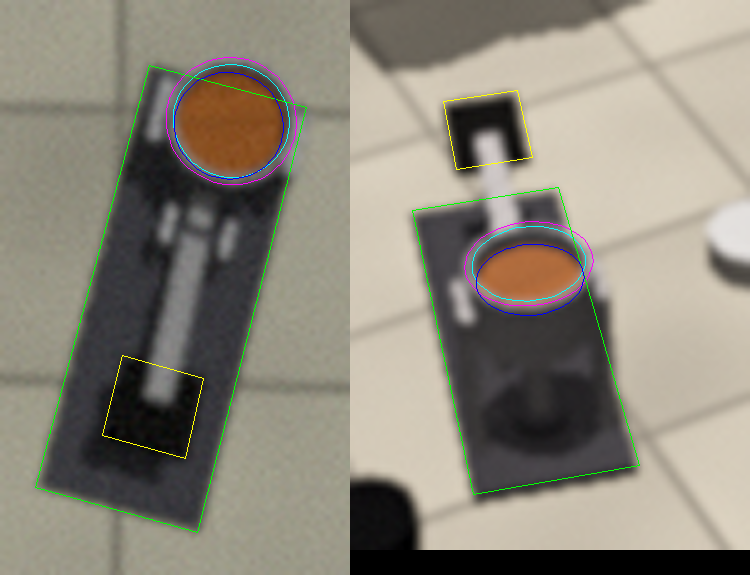

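```bash
python3 - <<'E'
from h import *
from rig import ctrl,capture
s=ctrl.sense();print(rel(s,[493.7,-131.2,112],Rg(75.6)))
E
```

```text
(array([-0.001, -0.001, -0.003]), array([ 0.16,  0.47, 11.87]))
```

Call:
{"method": "move_arm", "body": {"series": [[0, 0, 0, 0.1, 0.2, 3, 0], [0, 0, 0, 0.2, 0.5, 6, 0], [0, 0, 0, 0.2, 0.5, 9, 0], [0, 0, 0, 0.2, 0.5, 11, 0], [0, 0, 0, 0.2, 0.5, 11.8, 0]]}}

```text
time_s: 1.83
eef_pos: [492.2, -131.3, 109.9]
ee_rot: [-0.003, 0.792, 0.611, -0.001]
force: [0.6, -0.1, -1.2]
grip_width: 0.002
```

Call:
{"method": "move_arm", "body": {"series": [[0, 0, 0, 0, 0, 0.4, 0], [0, 0, 0, 0, 0, 0.8, 0], [0, 0, 0, 0, 0, 1.2, 0]]}}

```text
time_s: 2.08
eef_pos: [492.6, -132.0, 99.0]
ee_rot: [-0.002, 0.792, 0.611, -0.001]
force: [-1.4, 0.3, 5.1]
grip_width: 0.006
```

Call:
{"method": "move_arm", "body": {"series": [[0, 0, 0, 0, 0, 0.5, 0], [0, 0, 0, 0, 0, 1.0, 0], [0, 0, 0, 0, 0, 1.5, 0], [0, 0, 0, 0, 0, 2.0, 0], [0, 0, 0, 0, 0, 2.5, 0]]}}

```text
time_s: 2.5
eef_pos: [492.5, -132.1, 74.0]
ee_rot: [-0.002, 0.792, 0.611, -0.001]
force: [-2.8, 0.6, 4.3]
grip_width: -0.002
```

Call:
{"method": "move_arm", "body": {"series": [[0, 0, 0, 0, 0, 0.5, 0], [0, 0, 0, 0, 0, 1.0, 0], [0, 0, 0, 0, 0, 1.5, 0], [0, 0, 0, 0, 0, 1.8, 0], [0, 0, 0, 0, 0, 2.0, 0]]}}

```text
time_s: 2.92
eef_pos: [492.6, -132.1, 53.6]
ee_rot: [-0.002, 0.792, 0.611, -0.001]
force: [-1.8, -1.1, 5.2]
grip_width: -0.002
```

Call:
{"method": "move_arm", "body": {"series": [[0, 0, 0, 0, 0, 0.2, 0], [0, 0, 0, 0, 0, 0.4, 0], [0, 0, 0, 0, 0, 0.6, 0]]}}

```text
time_s: 3.17
eef_pos: [493.0, -132.3, 47.7]
ee_rot: [-0.001, 0.792, 0.611, -0.0]
force: [0.8, 0.5, 4.7]
grip_width: -0.006
```

Call:
{"method": "move_arm", "body": {"series": [[0, 0, 0, 0, 0, 0.15, 0], [0, 0, 0, 0, 0, 0.3, 0]]}}

```text
time_s: 3.33
eef_pos: [493.5, -132.4, 44.7]
ee_rot: [-0.001, 0.792, 0.611, 0.0]
force: [1.1, 0.9, 4.8]
grip_width: -0.004
```

Call:
{"method": "move_arm", "body": {"series": [[0, 0, 0, 0, 0, 0.15, 0], [0, 0, 0, 0, 0, 0.3, 0]]}}

```text
time_s: 3.5
eef_pos: [494.1, -132.6, 43.3]
ee_rot: [0.0, 0.792, 0.611, 0.0]
force: [-8.9, 4.4, 36.2]
grip_width: 0.003
```

Call:
{"method": "move_arm", "body": {"series": [[0, 0, 0, 0, 0, 0.05, 0], [0, 0, 0, 0, 0, 0.05, 0]]}}

```text
time_s: 3.67
eef_pos: [493.9, -132.5, 43.7]
ee_rot: [0.0, 0.792, 0.611, 0.0]
force: [-5.6, 2.0, 16.7]
grip_width: 0.003
```

Call:
{"method": "move_arm", "body": {"series": [[0, 0, 0, 0, 0, 0.07, 0], [0, 0, 0, 0, 0, 0.07, 0], [0, 0, 0, 0, 0, 0.07, 0]]}}

```text
time_s: 3.92
eef_pos: [493.9, -132.5, 43.8]
ee_rot: [0.0, 0.792, 0.611, 0.0]
force: [-4.0, 1.7, 14.2]
grip_width: -0.003
```

```bash
python3 - <<'E'
from h import *
from rig import ctrl,capture
import pickle
d={}
for n in("wrist","scene"):
    d[n]=capture(n);cv2.imwrite(f"pics/{n}2.png",d[n]["frame"][:,:,::-1])
pickle.dump(d,open("c2.pkl","wb"))
f=d["scene"]["frame"][200:330,200:360];cv2.imwrite("pics/zs2.png",cv2.resize(f,None,fx=4,fy=4,interpolation=cv2.INTER_CUBIC)[:,:,::-1])
s=ctrl.sense();print(s["eef_pos"],s["force"])
E
```

```text
[ 493.86425697 -132.48595233   43.78706725] [-3.98003776  0.29111037 14.86250655]
```

View pics/wrist2.png

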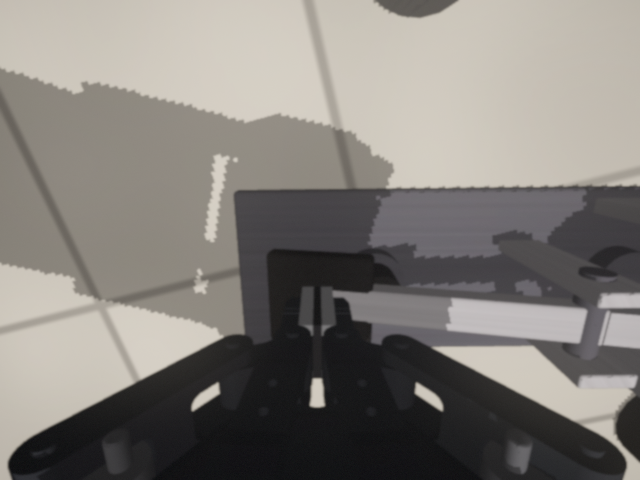

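View pics/zs2.png

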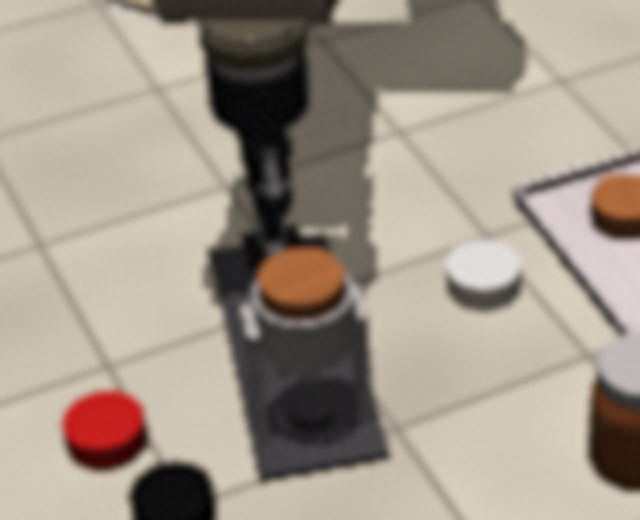

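The fingers rest on the paddle at a steady 14–17 N. The scene view shows the base standing proud of the rim at about (300,280) in the zoom. Now I raise the arm and move over the ring.

Call:
{"method": "move_arm", "body": {"series": [[0, 0, 0, 0, 0, -3, 0], [0, 0, 0, 0, 0, -7, 0], [0, 0, 0, 0, 0, -11, 0.5], [0, 0, 0, 0, 0, -15, 1], [0, 0, 0, 0, 0, -17, 1]]}}

```text
time_s: 4.43
eef_pos: [494.5, -132.8, 218.0]
ee_rot: [0.003, 0.792, 0.611, 0.001]
force: [1.2, -0.7, 1.4]
grip_width: 0.42
```

```bash
python3 - <<'E'
from h import *
from rig import ctrl,capture
s=ctrl.sense();print(s["eef_pos"],rel(s,[652.5,-172,215],Rg(75.6)))
E
```

```text
[ 494.50653394 -132.82062254  218.03206371] (array([ 0.006,  0.001, -0.005]), array([ 0.22, 16.27,  0.39]))
```

Call:
{"method": "move_arm", "body": {"series": [[0, 0, 0, 0, 4, 0, 1], [0, 0, 0, 0.1, 8, 0, 1], [0, 0, 0, 0.2, 12, 0, 1], [0, 0, 0, 0.2, 15.5, 0, 1], [0, 0, 0, 0.2, 16.3, 0, 1]]}}

```text
time_s: 4.85
eef_pos: [655.4, -173.0, 216.0]
ee_rot: [0.002, 0.792, 0.611, 0.001]
force: [-1.3, 0.6, -0.9]
grip_width: 1.001
```

```bash
python3 - <<'E'
from fit import *
from rig import ctrl,capture
import pickle
c=capture("wrist");s0=capture("scene");pickle.dump(dict(wrist=c,scene=s0),open("c3.pkl","wb"))
s=ctrl.sense();print(s["eef_pos"],s["grip_width"])
cv2.imwrite("pics/w3.png",c["frame"][:,:,::-1])
def ov(c,z,fn,box,k):
    f=cv2.resize(c["frame"][box[1]:box[3],box[0]:box[2],::-1],None,fx=k,fy=k,interpolation=cv2.INTER_CUBIC)
    t=np.linspace(0,6.283,60)
    for r,h,col in((35.5,130,(255,0,255)),(30,130+z,(255,0,0))):
        q=w2p(c,np.c_[652.5+r*np.cos(t),-172+r*np.sin(t),0*t+h])-[box[0],box[1]]
        cv2.polylines(f,[((q+.5)*k).astype(int)],True,col,1)
    cv2.imwrite(fn,f)
ov(c,17,"pics/w3o.png",(180,120,460,320),2.8)
E
```

```text
[ 653.31129564 -172.40024165  216.60300084] 1.0049139977371506
```

View pics/w3.png

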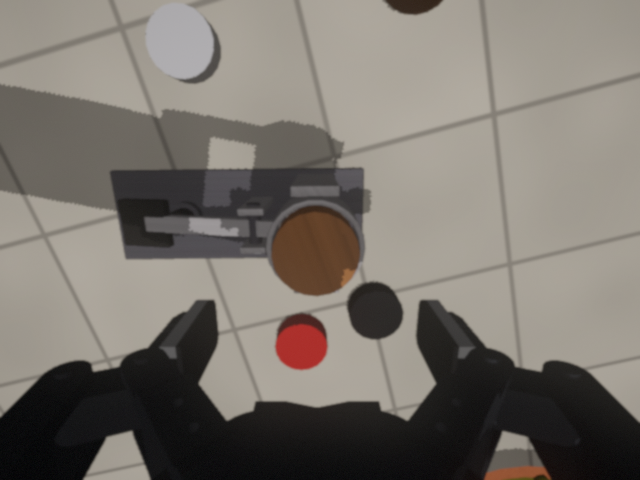

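View pics/w3o.png

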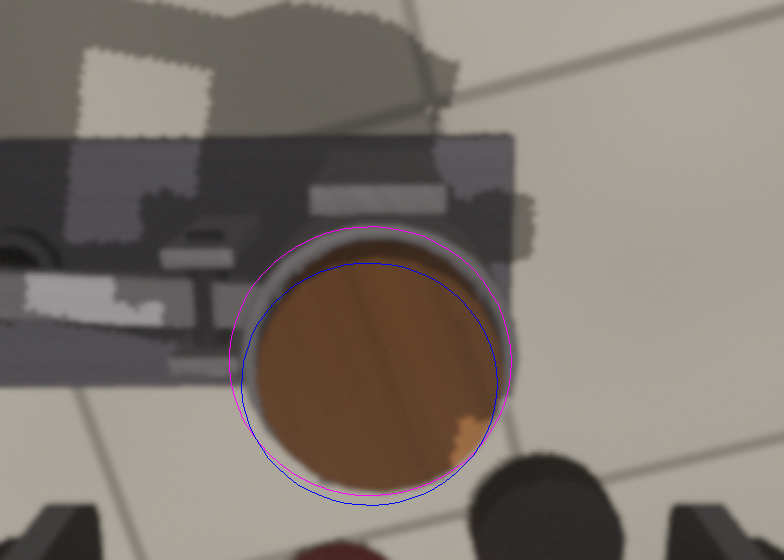

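```bash
python3 - <<'E'
from h import *
from rig import ctrl,capture
s=ctrl.sense();print(s["eef_pos"],rel(s,[653.8,-171.7,131.5],Rg(75.6)))
E
```

```text
[ 653.31129564 -172.40024165  216.60300084] (array([ 0.003,  0.001, -0.005]), array([0.09, 0.  , 8.51]))
```

Call:
{"method": "move_arm", "body": {"series": [[0, 0, 0, 0.1, 0, 2.5, 1], [0, 0, 0, 0.1, 0, 5, 1], [0, 0, 0, 0.1, 0, 6.5, 1], [0, 0, 0, 0.1, 0, 7.8, 1], [0, 0, 0, 0.1, 0, 8.5, 1]]}}

```text
time_s: 5.37
eef_pos: [652.2, -171.0, 129.9]
ee_rot: [0.0, 0.792, 0.611, -0.0]
force: [0.3, -1.2, -0.2]
grip_width: 1.002
```

Call:
{"method": "move_arm", "body": {"series": [[0, 0, 0, 0, 0, 0, 0.85], [0, 0, 0, 0, 0, 0, 0.85], [0, 0, 0, 0, 0, 0, 0.85]], "grip_force": 25}}

```text
time_s: 5.62
eef_pos: [652.3, -171.1, 131.0]
ee_rot: [0.001, 0.792, 0.611, 0.0]
force: [0.6, -0.3, 0.1]
grip_width: 0.851
```

```bash
python3 - <<'E'
from fit import *
from rig import ctrl,capture
import pickle
c=capture("wrist");s0=capture("scene");s=ctrl.sense();print(s["eef_pos"],s["grip_width"],s["force"])
cv2.imwrite("pics/w4.png",c["frame"][:,:,::-1])
f=s0["frame"][200:330,200:360];cv2.imwrite("pics/s4.png",cv2.resize(f,None,fx=4,fy=4,interpolation=cv2.INTER_CUBIC)[:,:,::-1])
E
```

```text
[ 652.48652094 -171.12068732  131.02570661] 0.8571673397265874 [ 0.75756086 -1.53359739 -1.20420232]
```

View pics/w4.png

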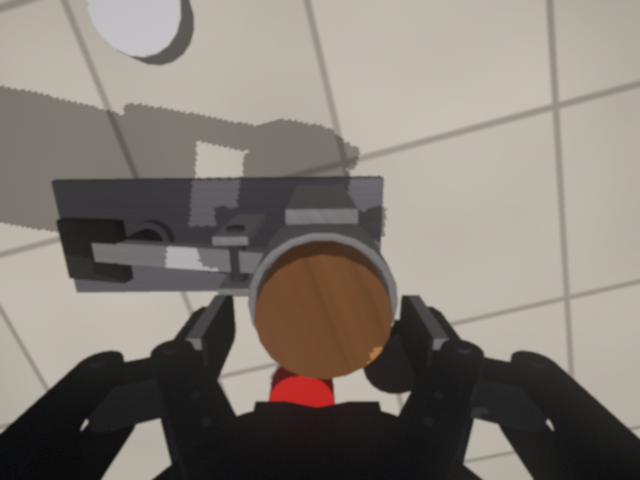

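View pics/s4.png

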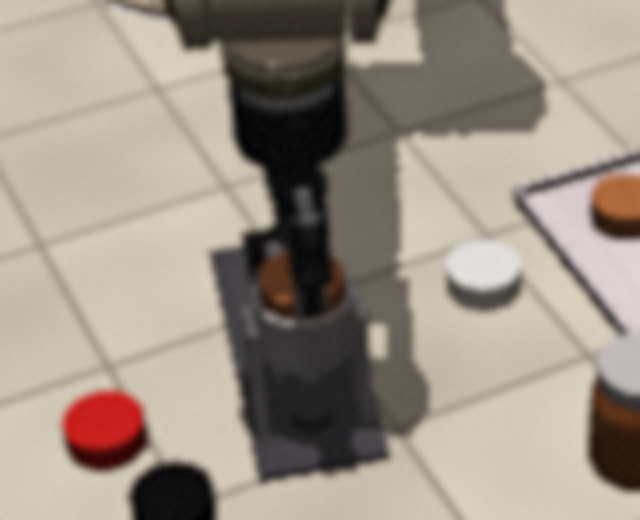

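```bash
python3 - <<'E'
from h import *
from rig import ctrl,capture
c=capture("wrist");s=ctrl.sense()
p=s["eef_pos"];
for z in(131,147,149):print(z,w2p(c,[p[0],p[1],z]))
f=c["frame"];hsv=cv2.cvtColor(f,cv2.COLOR_RGB2HSV);m=cv2.inRange(hsv,(5,110,40),(20,255,255))
k,l,st,ce=cv2.connectedComponentsWithStats(m)
i=1+np.argmax(st[1:,4]);print(st[i],ce[i]); 
cn=max(cv2.findContours((l==i).astype(np.uint8),0,1)[0],key=len);print(cv2.fitEllipse(cn)); uv=ce[i]
for z in(146,148,150):print(z,p2w(c,uv,z)-p, Rt(s).inv().apply(p2w(c,uv,z)-p))
E
```

```text
131 [[316.15884672 307.08785435]]
147 [[316.11536608 324.85270024]]
149 [[316.10925423 327.34981161]]
[  255   242   137   139 14694] [322.67272356 310.99088063]
((322.6848449707031, 310.9686279296875), (134.71212768554688, 137.35250854492188), 160.64881896972656)
146 [ 4.11383096  4.98943551 15.14740928] [  5.86079898   2.73479209 -15.14707982]
148 [ 4.34012162  6.01407684 17.14740928] [  6.90826817   2.69664583 -17.14769235]
150 [ 4.56641228  7.03871818 19.14740928] [  7.95573735   2.65849957 -19.14830488]
```

Call:
{"method": "move_arm", "body": {"series": [[0, 0, 0, 0.3, 0.25, 0.05, 0.85], [0, 0, 0, 0.3, 0.25, 0.05, 0.85], [0, 0, 0, 0.3, 0.25, 0.05, 0.6], [0, 0, 0, 0.3, 0.25, 0.05, 0.5], [0, 0, 0, 0.3, 0.25, 0.05, 0.5]], "grip_force": 40}}

```text
time_s: 6.18
eef_pos: [655.8, -168.7, 130.7]
ee_rot: [0.001, 0.792, 0.611, 0.0]
force: [-0.9, 1.5, 3.4]
grip_width: 0.672
```

Call:
{"method": "move_arm", "body": {"series": [[0, 0, 0, 0, 0, 0, 0.4], [0, 0, 0, 0, 0, 0, 0.4], [0, 0, 0, 0, 0, 0, 0.4]]}}

```text
time_s: 6.43
eef_pos: [655.8, -168.7, 130.7]
ee_rot: [0.001, 0.792, 0.611, 0.0]
force: [-0.6, 1.6, 1.5]
grip_width: 0.678
```

Call:
{"method": "move_arm", "body": {"series": [[0, 0, 0, 0, 0, -0.3, 0.4], [0, 0, 0, 0, 0, -0.7, 0.4], [0, 0, 0, 0, 0, -1.2, 0.4], [0, 0, 0, 0, 0, -1.8, 0.4]]}}

```text
time_s: 6.77
eef_pos: [655.6, -168.7, 149.0]
ee_rot: [0.001, 0.792, 0.611, 0.0]
force: [-0.1, -0.7, -1.2]
grip_width: 0.676
```

```bash
python3 - <<'E'
from fit import *
from rig import ctrl,capture
c=capture("wrist");s0=capture("scene");s=ctrl.sense();print(s["eef_pos"],s["grip_width"],s["force"])
cv2.imwrite("pics/w5.png",c["frame"][:,:,::-1])
f=s0["frame"][200:330,200:360];cv2.imwrite("pics/s5.png",cv2.resize(f,None,fx=4,fy=4,interpolation=cv2.INTER_CUBIC)[:,:,::-1])
E
```

```text
[ 656.2149214  -168.90576669  150.20284595] 0.6735813288284158 [-0.48098414  0.39052966 -1.11774043]
```

View pics/w5.png

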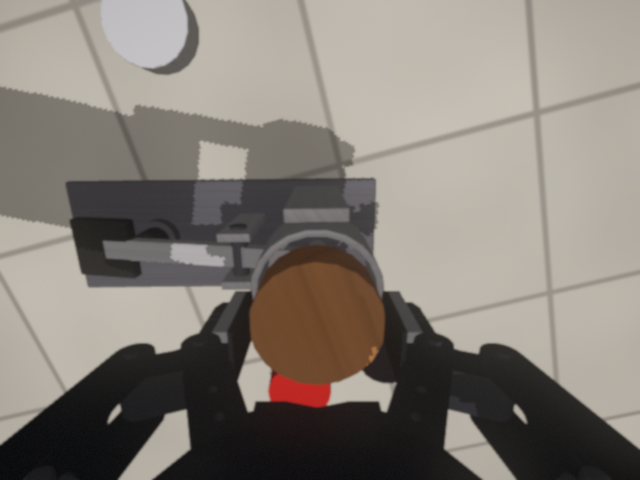

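View pics/s5.png

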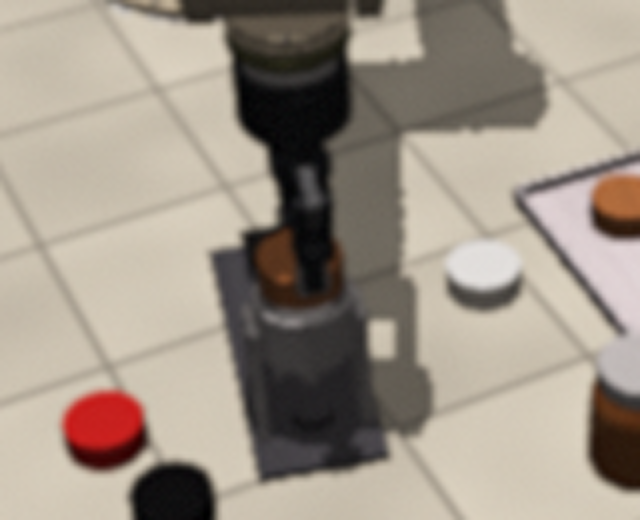

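The base is held level in the fingers (wrist view, around (318,315)) and clear of the ring. I lift it and carry it to the tray.

Call:
{"method": "move_arm", "body": {"series": [[0, 0, 0, 0, 0, -1.5, 0.4], [0, 0, 0, 0, 0, -3, 0.4], [0, 0, 0, 0, 0, -4.5, 0.4], [0, 0, 0, 0, 0, -5, 0.4], [0, 0, 0, 0, 0, -5, 0.4]]}}

```text
time_s: 7.28
eef_pos: [656.4, -169.0, 201.5]
ee_rot: [0.003, 0.792, 0.611, 0.002]
force: [1.0, 0.3, -0.8]
grip_width: 0.678
```

```bash
python3 - <<'E'
from h import *
from rig import ctrl
s=ctrl.sense();print(s["eef_pos"],s["grip_width"],rel(s,[665,149,200],Rg(88)))
E
```

```text
[ 656.43761796 -168.99570567  201.52075135] 0.677877690779474 (array([ 0.006,  0.002, -0.221]), array([30.98, -7.23,  0.07]))
```

Call:
{"method": "move_arm", "body": {"series": [[0, 0, -0.02, 3, -0.7, 0, 0.4], [0, 0, -0.05, 6, -1.4, 0, 0.4], [0, 0, -0.08, 9, -2.1, 0, 0.4], [0, 0, -0.11, 12, -2.8, 0, 0.4], [0, 0, -0.14, 15, -3.5, 0, 0.4]]}}

```text
time_s: 7.7
eef_pos: [660.0, -13.5, 199.7]
ee_rot: [0.002, 0.746, 0.665, 0.001]
force: [-0.1, 0.1, -1.0]
grip_width: 0.677
```

```bash
python3 - <<'E'
from h import *
from rig import ctrl
s=ctrl.sense();print(s["eef_pos"],s["grip_width"],rel(s,[665,149,200],Rg(88)))
E
```

```text
[660.03058504 -13.54670298 199.73210922] 0.6766065567107407 (array([ 0.004,  0.002, -0.08 ]), array([16.2 , -1.37, -0.06]))
```

Call:
{"method": "move_arm", "body": {"series": [[0, 0, -0.03, 4, -0.3, 0, 0.4], [0, 0, -0.06, 8, -0.6, 0, 0.4], [0, 0, -0.08, 12, -1.0, 0, 0.4], [0, 0, -0.08, 15.5, -1.4, 0, 0.4], [0, 0, -0.08, 16.2, -1.4, 0, 0.4]]}}

```text
time_s: 8.12
eef_pos: [663.4, 154.7, 197.9]
ee_rot: [0.001, 0.717, 0.697, 0.0]
force: [-0.2, 0.9, -1.3]
grip_width: 0.675
```

```bash
python3 - <<'E'
from h import *
from rig import ctrl,capture
import pickle
d={n:capture(n) for n in("wrist","scene")};s=ctrl.sense();print(s["eef_pos"],s["force"])
pickle.dump(d,open("c6.pkl","wb"))
cv2.imwrite("pics/w6.png",d["wrist"]["frame"][:,:,::-1])
f=d["scene"]["frame"][150:320,280:440];cv2.imwrite("pics/s6.png",cv2.resize(f,None,fx=3.5,fy=3.5,interpolation=cv2.INTER_CUBIC)[:,:,::-1])
E
```

```text
[664.12907826 150.71428277 197.94756138] [ 0.6798051  -1.57407329 -0.26579796]
```

View pics/w6.png

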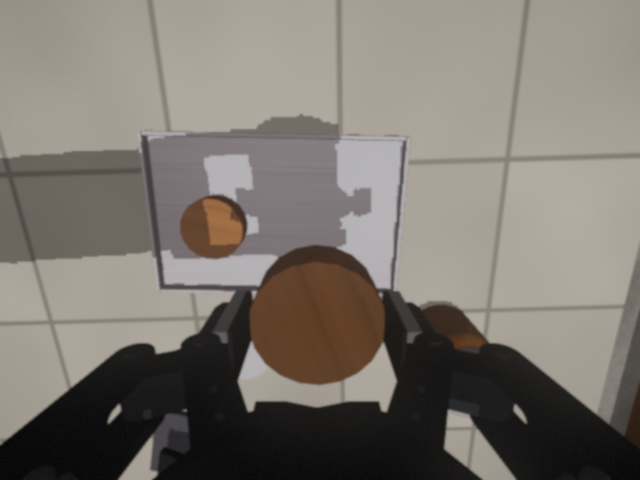

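View pics/s6.png

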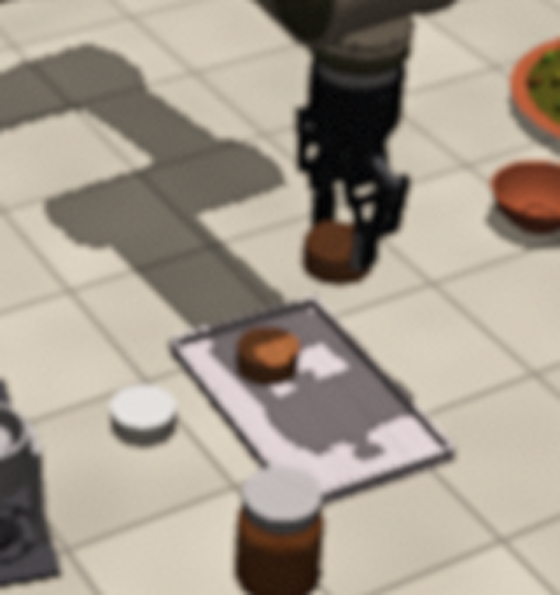

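```bash
python3 - <<'E'
from h import *
import pickle
d=pickle.load(open("c6.pkl","rb"));c=d["wrist"]
P=np.array([p2w(c,u,18) for u in[(141,131),(409,136),(398,291),(161,290)]]);print(P.round(1),P.mean(0));v=P[1]-P[0]+P[2]-P[3];a=np.arctan2(v[1],v[0]);print(np.degrees(a),np.linalg.norm(P[1]-P[0]),np.linalg.norm(P[2]-P[1]))
print("spare",p2w(c,(213,228),30))
m=P.mean(0);t=m[:2]+52*np.array([np.cos(a),np.sin(a)]);print(t)
from rig import ctrl
s=ctrl.sense();print(rel(s,[t[0],t[1]-2,40],Rg(90+np.degrees(a))))
E
```

```text
[[507.9 242.8  18. ]
 [750.  231.6  18. ]
 [746.   78.7  18. ]
 [501.2  87.1  18. ]] [626.25003625 160.04848995  18.        ]
-2.3003560030067867 242.36960431349283 152.87450940335302
spare [566.28893996 153.97272881  30.        ]
[678.20813183 157.9613139 ]
(array([0.002, 0.002, 0.008]), array([ 0.61,  1.35, 15.8 ]))
```

Call:
{"method": "move_arm", "body": {"series": [[0, 0, 0, 0.1, 0.3, 3.5, 0.4], [0, 0, 0, 0.2, 0.6, 7, 0.4], [0, 0, 0, 0.2, 0.8, 10.5, 0.4], [0, 0, 0, 0.2, 0.8, 12.8, 0.4], [0, 0, 0, 0.2, 0.8, 12.8, 0.4]]}}

```text
time_s: 8.63
eef_pos: [669.7, 149.9, 63.4]
ee_rot: [-0.002, 0.719, 0.695, -0.004]
force: [-1.6, -0.5, -2.2]
grip_width: 0.673
```

```bash
python3 - <<'E'
from h import *
from rig import ctrl,capture
import pickle
capture("top");d={n:capture(n) for n in("wrist","scene")};s=ctrl.sense();print(s["eef_pos"],s["force"],s["dq"].round(3))
pickle.dump(d,open("c7.pkl","wb"))
cv2.imwrite("pics/w7.png",d["wrist"]["frame"][:,:,::-1])
f=d["scene"]["frame"][180:320,310:430];cv2.imwrite("pics/s7.png",cv2.resize(f,None,fx=4,fy=4,interpolation=cv2.INTER_CUBIC)[:,:,::-1])
E
```

```text
[673.41999177 151.09998918  71.75426472] [ 0.36284058  0.50304985 -0.53669554] [ 0.009 -0.023 -0.018  0.    -0.002  0.002]
```

View pics/w7.png

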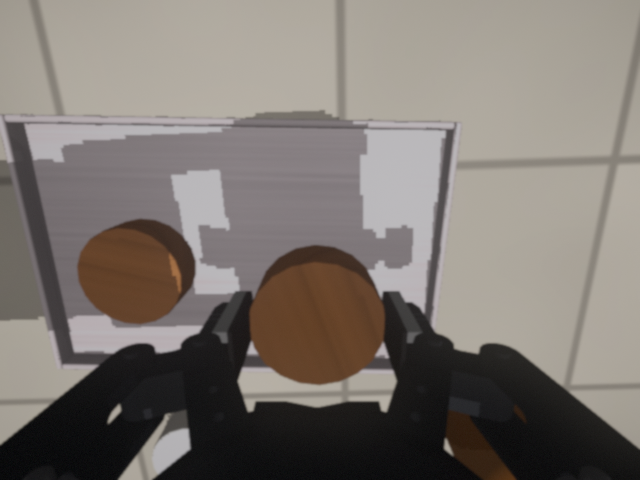

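View pics/s7.png

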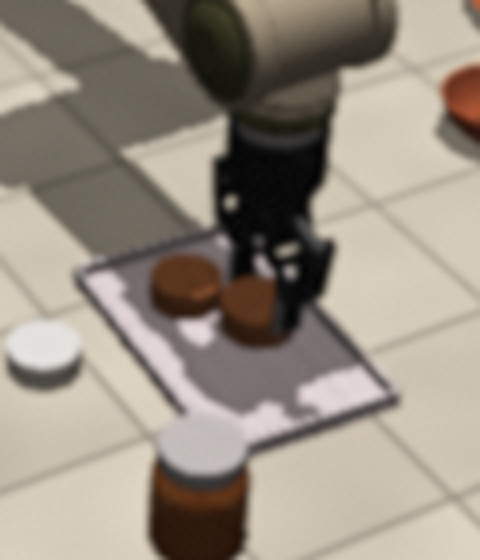

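```bash
python3 - <<'E'
from h import *
import pickle
d=pickle.load(open("c7.pkl","rb"));c=d["wrist"]
P=np.array([p2w(c,u,18) for u in[(5,115),(459,123),(63,367)]]);print(P.round(1));m=(P[1]+P[2])/2;v=P[1]-P[0];a=np.arctan2(v[1],v[0]);print(m,np.degrees(a),np.linalg.norm(v),np.linalg.norm(P[2]-P[0]))
from rig import ctrl
s=ctrl.sense();e=s["eef_pos"]-m;print("tcp in tray",np.cos(a)*e[0]+np.sin(a)*e[1],-np.sin(a)*e[0]+np.cos(a)*e[1])
# held disc centre, top z = TCP+16
q=p2w(c,(318,316),s["eef_pos"][2]+16);print("held",q,"spare",p2w(c,(131,275),30))
print(rel(s,[m[0]+52,m[1]-2,40],Rg(90+np.degrees(a))))
E
```

```text
[[509.  242.6  18. ]
 [749.7 230.6  18. ]
 [501.3  86.4  18. ]]
[625.50424591 158.49576253  18.        ] -2.8527951243297776 240.97302580205968 156.37505616386034
tcp in tray 48.22445227331095 -5.001836424520798
held [672.45236496 156.82051855  87.75426472] spare [566.05725249 154.52276774  30.        ]
(array([0.005, 0.002, 0.017]), array([0.56, 0.38, 3.18]))
```

Call:
{"method": "move_arm", "body": {"series": [[0, 0, 0, 0.2, 0, 1, 0.4], [0, 0, 0, 0.3, 0, 2, 0.4], [0, 0, 0, 0.3, 0, 3, 0.4], [0, 0, 0, 0.3, 0, 3.7, 0.4], [0, 0, 0, 0.3, 0, 4.2, 0.4]]}}

```text
time_s: 9.2
eef_pos: [673.2, 154.0, 28.3]
ee_rot: [0.002, 0.719, 0.695, 0.0]
force: [-0.5, -0.1, -1.3]
grip_width: 0.673
```

Call:
{"method": "move_arm", "body": {"series": [[0, 0, 0, 0, 0, 0.2, 0.4], [0, 0, 0, 0, 0, 0.4, 0.4], [0, 0, 0, 0, 0, 0.6, 0.4]]}}

```text
time_s: 9.45
eef_pos: [673.3, 154.0, 22.3]
ee_rot: [0.002, 0.719, 0.695, 0.0]
force: [-0.5, 0.9, 0.1]
grip_width: 0.674
```

Call:
{"method": "move_arm", "body": {"series": [[0, 0, 0, 0, 0, 0.15, 0.4], [0, 0, 0, 0, 0, 0.3, 0.4]]}}

```text
time_s: 9.62
eef_pos: [673.6, 154.0, 19.4]
ee_rot: [0.002, 0.719, 0.695, 0.001]
force: [-0.2, 0.1, -1.7]
grip_width: 0.675
```

Call:
{"method": "move_arm", "body": {"series": [[0, 0, 0, 0, 0, 0.15, 0.4], [0, 0, 0, 0, 0, 0.3, 0.4]]}}

```text
time_s: 9.78
eef_pos: [673.7, 154.0, 16.5]
ee_rot: [0.002, 0.719, 0.695, 0.001]
force: [-1.0, 0.3, -0.9]
grip_width: 0.675
```

Call:
{"method": "move_arm", "body": {"series": [[0, 0, 0, 0, 0, 0.1, 0.4], [0, 0, 0, 0, 0, 0.2, 0.4]]}}

```text
time_s: 9.95
eef_pos: [673.8, 154.0, 16.3]
ee_rot: [0.003, 0.719, 0.695, 0.001]
force: [-7.6, -1.0, 17.4]
grip_width: 0.676
```

Call:
{"method": "move_arm", "body": {"series": [[0, 0, 0, 0, 0, 0, 0.66], [0, 0, 0, 0, 0, 0, 0.72], [0, 0, 0, 0, 0, 0, 0.8], [0, 0, 0, 0, 0, 0, 0.85], [0, 0, 0, 0, 0, 0, 0.85]]}}

```text
time_s: 10.37
eef_pos: [673.8, 154.0, 16.1]
ee_rot: [0.003, 0.719, 0.695, 0.001]
force: [-0.5, 0.4, 0.8]
grip_width: 0.849
```

```bash
python3 - <<'E'
from h import *
from rig import ctrl,capture
d=capture("wrist");s=ctrl.sense();print(s["eef_pos"],s["force"],s["grip_width"])
cv2.imwrite("pics/w8.png",d["frame"][:,:,::-1])
E
```

```text
[673.81653093 153.92322679  16.09381088] [ 0.800311   -1.06528993 -0.80275134] 0.8541256755881675
```

View pics/w8.png

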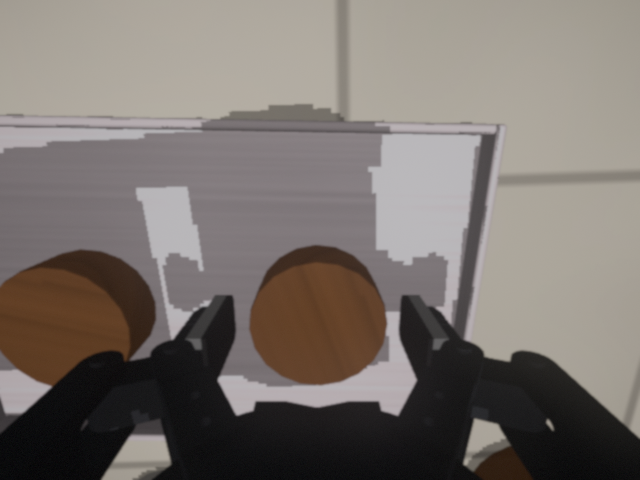

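The base sits on the tray floor with both fingers clear of it, the gaps at about (240,320) and (395,320). I retract straight up.

Call:
{"method": "move_arm", "body": {"series": [[0, 0, 0, 0, 0, -1, 0.85], [0, 0, 0, 0, 0, -3, 0.85], [0, 0, 0, 0, 0, -7, 0.85], [0, 0, 0, 0, 0, -11, 0.85], [0, 0, 0, 0, 0, -15, 0.85]]}}

```text
time_s: 10.83
eef_pos: [672.8, 154.4, 168.7]
ee_rot: [0.003, 0.719, 0.695, 0.001]
force: [0.6, 0.6, 0.0]
grip_width: 0.855
```

Call:
{"method": "move_arm", "body": {"series": [[0, 0, 0, 0, -3, -3, 0.85], [0, 0, 0, 0, -7, -4, 0.85], [0, 0, 0, 0, -11, -4, 0.85], [0, 0, 0, 0, -14, -4, 0.85], [0, 0, 0, 0, -14, -4, 0.85]]}}

```text
time_s: 11.25
eef_pos: [527.8, 159.8, 209.0]
ee_rot: [0.002, 0.718, 0.696, 0.0]
force: [-0.1, -0.2, 0.9]
grip_width: 0.848
```

```bash
python3 - <<'E'
from h import *
from rig import ctrl,capture
d={n:capture(n) for n in("top","wrist","scene")};s=ctrl.sense();print(s["eef_pos"],s["force"],s["grip_width"],s["time_s"])
a=[cv2.resize(d["scene"]["frame"][180:320,200:440],(800,467)),d["wrist"]["frame"]]
cv2.imwrite("pics/s9.png",a[0][:,:,::-1]);cv2.imwrite("pics/w9.png",a[1][:,:,::-1])
cv2.imwrite("pics/t9.png",d["top"]["frame"][:,:,::-1])
E
```

```text
[533.39014676 159.06679519 209.00821554] [ 0.89257298 -0.2252232   0.41910408] 0.8479701208065149 11.4
```

View pics/s9.png

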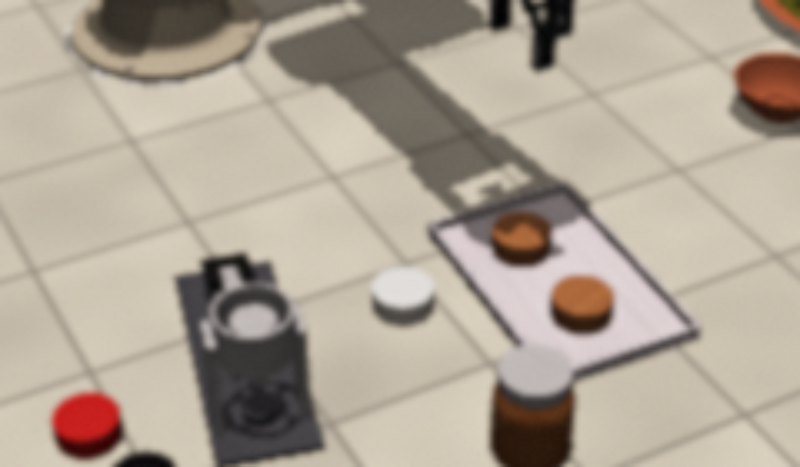

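View pics/w9.png

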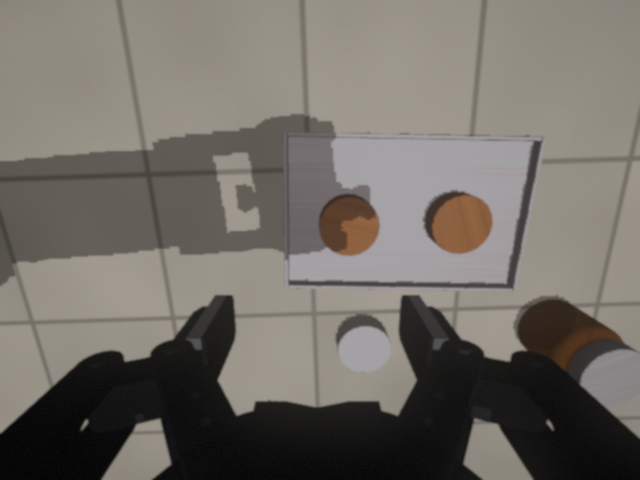

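The base lies flat in the tray's free half (wrist view, (460,222)). The spare is at (348,224), the ring is empty, and the jar, bowl and lookalikes are in place. I'm handing in.

```bash
python3 - <<'E'
from rig import job
print(job.finish_job())
E
```

```text
the job is handed in; nothing more can be done
None
```

The loose base now lies flat in the free +x half of the draining tray, beside the other base, and I handed the job in about 11.4 s into the 51 s allowed.

- **Lever:** I pressed it onto its stop and held a steady 14–17 N there. There was one brief reading of 36 N on the paddle when it met the stop. That is under the 45 N limit, but more than the 10–20 N you suggested.
- **Base:** I gripped it at 40 N, lifted it out of the ring, carried it over and set it down. The wrist force on touching the tray floor was about 17 N.
- **Last checks:** The pictures showed the base flat in the tray well inside the walls, about 50 mm from the tray's centre. The spare base, jar, bowl and white look-alike looked undisturbed, the ring was empty, and the gripper was clear of everything. I did not look at the bottle again, but the arm never went near it.
- **Disagreement:** The cameras did not fully agree on the tray. The wrist camera put its centre about 8 mm further along x and y than the top camera and showed it a few millimetres too short. The placement had enough room for either reading.

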